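# Sort salvaged capacitors by size and scrap the blown one

## Task

Line up the four sound capacitors on the strip in order of size, each standing upright in the middle of its own mark: the largest on the square mark, then ever smaller along the row to the smallest on the last round mark. Put the blown capacitor, the one with the bulged top, into the scrap tray.

Things in the scene. Friction and masses are not known exactly. Their poses are not given: they have to be found in the camera images.
- can_80: can capacitor with a flat top, 45 mm in diameter and 80 mm tall, blue sleeve with a thin white line down it and bare aluminium top; loose, standing upright; origin at the centre of its underside, z up through its top; the largest, about 160 g
- can_62: can capacitor with a flat top, 38 mm in diameter and 62 mm tall, blue sleeve with a thin white line down it and bare aluminium top; loose, standing upright; origin at the centre of its underside, z up through its top; second largest, about 95 g
- can_46: can capacitor with a flat top, 32 mm in diameter and 46 mm tall, blue sleeve with a thin white line down it and bare aluminium top; loose, standing upright; origin at the centre of its underside, z up through its top; third, about 55 g
- can_32: can capacitor with a flat top, 26 mm in diameter and 32 mm tall, blue sleeve with a thin white line down it and bare aluminium top; loose, standing upright; origin at the centre of its underside, z up through its top; the smallest, about 30 g
- can_blown: the blown capacitor: same blue sleeve, 35 mm in diameter, straight wall 52 mm tall, its aluminium top bulged up 9 mm into a dome (61 mm in all) with a small brown crust at the middle; about 70 g; loose, standing upright; origin at the centre of its underside, z up
- mark_square: white square 60 mm wide, 2 mm thick, fixed at one end of the grey strip (either end); origin at the centre of its underside, 6 mm above the bench (upper face 8 mm above the bench). The strip (345 x 85 x 6 mm, fixed flat on the bench beyond the capacitors) carries four marks in a straight row, 85 mm from centre to centre: this square, then three discs
- mark_inner1: white disc 50 mm in diameter, 2 mm thick, fixed on the grey strip; origin at the centre of its underside, 6 mm above the bench (its upper face is 8 mm above the bench); one of the two middle marks of the row; it may be the one next to the square or the one after
- mark_inner2: white disc 50 mm in diameter, 2 mm thick, fixed on the grey strip; origin at the centre of its underside, 6 mm above the bench (its upper face is 8 mm above the bench); the other of the two middle marks
- mark_end: white disc 50 mm in diameter, 2 mm thick, fixed on the grey strip; origin at the centre of its underside, 6 mm above the bench (its upper face is 8 mm above the bench); at the far end of the row from the square, 255 mm from it
- scrap_tray: open brown cardboard tray, 120 x 120 mm outside, 28 mm high, walls and floor 4 mm thick; fixed on the bench left or right of the strip; origin at the centre of its underside, x and y along its sides

How it is judged:
By the outcome, as a careful person would: the job done as asked, in the order asked, and still so for the second after the job is handed in, with the robot touching nothing.
It also fails if it takes over 106 s, if anything falls off the work surface, if the arm or the gripper's body presses on something with over 40 N, if the wrist force passes 120 N, or if a joint passes its speed limit or range.

## Robot

A 6-joint arm with a two-finger parallel gripper is mounted at the origin on the work surface. World frame = base frame: x ahead of the robot, y to its left, z up, the work surface at z = 0. Lengths are in mm, angles in degrees, forces in N, time in s.
With the tool pointing down it reaches from about 300 to 850 mm from the base axis. Payload 4.2 kg.
Tool frame: the origin (TCP) lies midway between the tips of the shut fingers; the grasp point (between the pads) lies 19 mm behind it; z points along the fingers, y is the line along which they close (so a half turn about z gives the same grasp; the last joint's range is limited). The gripper opens to 91 mm and grips with 3 to 60 N. Pads are 32 mm wide; open, the fingers measure 118 mm over their backs; the gripper's body (76 mm by 178 mm) begins 60 mm behind the grasp point.
Start: joints at [65.432, 18.312, 89.639, -0, 72.044, -1.146], TCP at [228.572, 527.637, 184.776] pointing down, gripper open.
Joint ranges: [-177.97, 177.97], [-48.28, 115.42], [12.27, 149.76], [-77.06, 257.06], [2.81, 150.46], [-146.56, 146.56]. Speed limits (degrees/s): [147.25, 147.25, 180, 180, 180, 180].

## Interface

Orientations are given as [roll, pitch, yaw] about the fixed x, y, z axes, in that order (R = Rz(yaw) Ry(pitch) Rx(roll)).
In Python, from workcell import env gives the robot as it stands.
- The arm moves only by the shell command python3 drive.py 'ROWS' [OPENING] [FORCE]. ROWS is rows parted by semicolons, their numbers by spaces, 1 to 8 of them, each of 6 numbers: dx, dy, dz in mm, then a rotation vector rx, ry, rz in degrees; each row shifts and turns the commanded pose from where the row before left it, along the tool's axes as they then stand; what a row does not reach is not made up. A row lasts 1/10 s, in which the tool goes at most 50 mm and 8.59 degrees, less where a joint would pass 70% of its speed; a pose out of reach is approached as far as the arm can. OPENING is the finger opening in mm, set as the command begins (- or left out keeps the last). The fingers move at their own pace and stop on an object; FORCE is the grip in N (left out, the last holds). Time passes only in rows, so rows that do not move let the fingers close. It prints the time, the measured TCP pose, the force, the opening and the grip force at its end.
- env.state(): the state, without advancing time (a new reading comes with each control period).
- env.grab_frame(name): name is "side" or "top" or "wrist"; returns the picture (480x640x3 uint8, blue, green, red); there is no depth.
- env.camera_model(name): a dict with "fx", "fy", "cx", "cy" (pixels), "T" (4x4, takes a point from camera to world coordinates). Camera axes: x right, y up, looking along -z (the intrinsics and any distortion apply to the point x, -y, -z); pixel columns grow to the right and rows downward; lengths in mm; the calibration is good to about 2 mm. A picture is of the moment at which its call begins: read the wrist's pose just before it. camera_model takes no time and is no camera call; for the wrist camera it gives the pose at the moment of the call.
- env.job_done(): hands the job in; it is judged then, once.
The state is a dict: "time_s": time; "qpos": joint angles; "qvel": joint speeds; "effort": joint torques, N m; "ee_pos": TCP position; "ee_rot": TCP orientation; "force": force on the tool from outside, world axes, zero at the start; "torque": the same for the moment, N m; "gripper_width": finger opening in mm; "gripper_force": force on a finger pad.
Only numpy, scipy, OpenCV 4.12 (cv2) and the standard library are available. Lean on these libraries where they do the work, as an engineer would, in place of code of your own. Each camera call takes 0.05 s, during which the arm holds its last target. There are 200 camera calls.

## Working session

There is one attempt and no reset: what is moved stays moved. The work goes in short steps, Python scripts to look and compute and a shell command to move; the robot and the scene stay as the last step left them, time stands still between calls to the robot, and variables do not carry over. Pictures are saved under pics/ and viewed, at most 14 in all, crops included, and the job is handed in when it is done.

```bash
ls; mkdir -p pics; python3 - <<'E'
from workcell import env
import cv2
print(env.state())
for n in("top","side"):
    m=env.camera_model(n);print(n,m)
    cv2.imwrite(f"pics/{n}0.png",env.grab_frame(n))
E
```

```text
drive.py
pics
workcell.py
{'time_s': 0.0, 'qpos': array([ 6.54311199e+01,  1.83502383e+01,  8.97036948e+01, -2.27965930e-04,
        7.20433707e+01, -1.14488625e+00]), 'qvel': array([-0.13752609, -0.00507111, -0.04399435,  0.03976387, -0.05509572,
        0.03096217]), 'effort': array([-5.04499003e-04, -4.12461448e+01, -2.31975245e+01,  7.26769120e-02,
        4.57814906e-02, -1.61901494e-04]), 'ee_pos': array([228.35088621, 527.13324624, 183.95274775]), 'ee_rot': array([-1.79902711e+02, -1.72749994e-03,  1.56576075e+02]), 'force': array([-0.45428882,  0.27076685,  0.13384607]), 'torque': array([ 0.00625023, -0.03541084,  0.02664336]), 'gripper_force': 0.0, 'gripper_width': 91.26243629468286}
top {'fx': 607.6438076766857, 'fy': 607.6438076766857, 'cx': 315.46831711853355, 'cy': 243.92505908679445, 'T': array([[-1.52227310e-04,  9.93246338e-01, -1.16024522e-01,
         4.17149152e+02],
       [-9.99891849e-01, -1.85744325e-03, -1.45890526e-02,
        -1.68366435e+00],
       [-1.47060320e-02,  1.16009753e-01,  9.93139200e-01,
         1.13237685e+03],
       [ 0.00000000e+00,  0.00000000e+00,  0.00000000e+00,
         1.00000000e+00]])}
side {'fx': 500.8143767624822, 'fy': 500.8143767624822, 'cx': 317.5824755938231, 'cy': 242.1455106032729, 'T': array([[ 9.72693055e-01,  1.39101562e-01, -1.85792830e-01,
         3.77707000e+02],
       [-2.32031322e-01,  5.64011120e-01, -7.92497900e-01,
        -7.74986194e+02],
       [-5.44847409e-03,  8.13966960e-01,  5.80885619e-01,
         6.25783572e+02],
       [ 0.00000000e+00,  0.00000000e+00,  0.00000000e+00,
         1.00000000e+00]])}
```

View pics/top0.png

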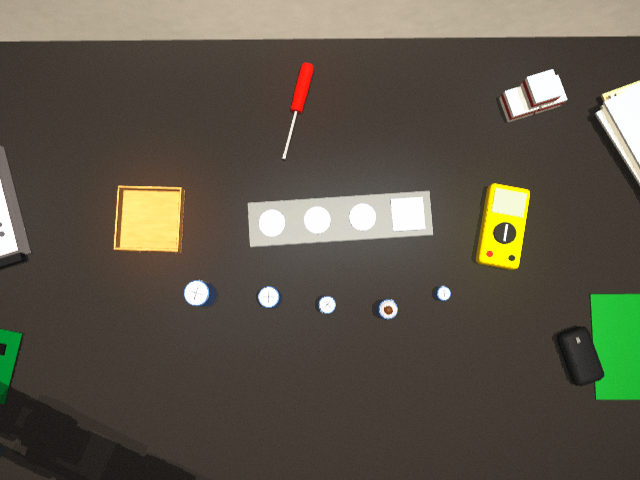

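View pics/side0.png

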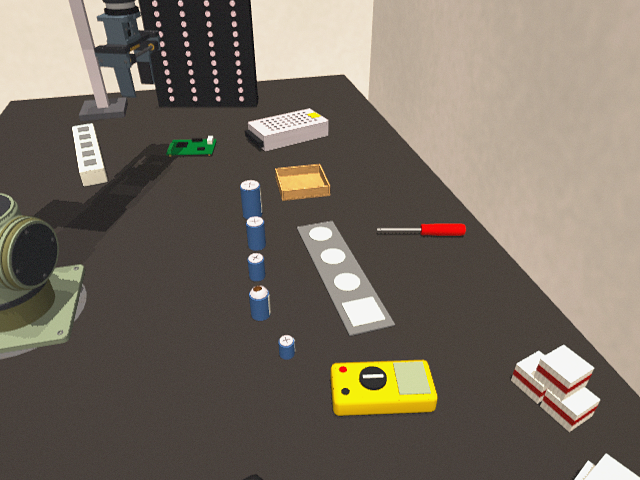

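Top view: the tray is at (150,219). The strip's discs are at (272,222), (317,220) and (362,217), with the square at (408,214). The can tops are can_80 (197,293), can_62 (268,297), can_46 (327,305), blown (388,309, brown crust) and can_32 (443,293). The side view agrees.

```bash
cat > h.py <<'E'
from workcell import env
import cv2, numpy as np
def ray(m,u,v,z):
    T=m["T"]; d=T[:3,:3]@np.array([(u-m["cx"])/m["fx"],-(v-m["cy"])/m["fy"],-1.])
    o=T[:3,3]; return (o+d*(z-o[2])/d[2])[:2]
GUESS=dict(c80=(197,293,80),c62=(268,297,62),c46=(327,305,46),blown=(388,309,52),c32=(443,293,32),
 sq=(408,214,8),d1=(362,217,8),d2=(317,220,8),d3=(272,222,8))
def blob(img,u,v,thr=None,r=24):
    """contour of bright, unsaturated patch near (u,v), hull-filled"""
    g=img[v-r:v+r,u-r:u+r]; 
    mn=g.min(2); 
    t=thr or 0.5*(int(np.percentile(mn,10))+int(mn.max()))
    M=cv2.morphologyEx((mn>t).astype(np.uint8),cv2.MORPH_CLOSE,np.ones((3,3)))
    cs=cv2.findContours(M,cv2.RETR_EXTERNAL,cv2.CHAIN_APPROX_NONE)[0]
    c=cv2.convexHull(max(cs,key=cv2.contourArea)); return c+[u-r,v-r]
E
python3 - <<'E'
from h import *
m=env.camera_model("top"); img=env.grab_frame("top")
big=img.copy()
for k,(u,v,z) in GUESS.items():
    c=blob(img,u,v,thr=200 if k[0] in"sd" else None); M=cv2.moments(c); a,b=M["m10"]/M["m00"],M["m01"]/M["m00"]
    w=[ray(m,*p[0],z) for p in c]; ar=cv2.contourArea(np.float32(w)); 
    print(k,np.round([a,b],1),"xy",ray(m,a,b,z).round(1),"eqdia",round((4*ar/np.pi)**.5,1), cv2.minAreaRect(np.float32(w)))
    cv2.drawContours(big,[c],-1,(0,0,255),1)
hsv=cv2.cvtColor(img,cv2.COLOR_BGR2HSV)
tr=cv2.inRange(hsv,(8,80,60),(25,255,255)); tr[:,:90]=0;tr[:,210:]=0
c=max(cv2.findContours(tr,0,2)[0],key=cv2.contourArea)
r=cv2.minAreaRect(np.float32([ray(m,*p[0],28) for p in c]));print("tray",r)
cv2.imwrite("pics/crop.png",cv2.resize(big[180:325,170:460],(800,400),interpolation=cv2.INTER_NEAREST))
E
```

```text
c80 [195.7 292.6] xy [455.6 221.4] eqdia 40.6 ((455.7874450683594, 221.6568603515625), (40.086082458496094, 39.755794525146484), 89.97623443603516)
c62 [267.9 296.5] xy [449.3  97.7] eqdia 33.8 ((449.3315734863281, 98.37599182128906), (33.50004959106445, 33.293582916259766), 89.97909545898438)
c46 [326.8 304.4] xy [435.7  -5.9] eqdia 27.4 ((435.5516357421875, -5.343585968017578), (26.699539184570312, 26.55895233154297), 89.96678924560547)
blown [388.1 308.4] xy [ 428.5 -114. ] eqdia 30.6 ((429.2649841308594, -113.83756256103516), (28.340919494628906, 31.601577758789062), 89.99417114257812)
c32 [443.7 292.9] xy [ 456.6 -216.4] eqdia 22.0 ((456.307861328125, -216.0908203125), (21.335147857666016, 21.850522994995117), 44.33566665649414)
sq [405.6 216.6] xy [ 599.6 -153.7] eqdia 86.9 ((602.8297119140625, -153.4644012451172), (77.16104888916016, 88.87760162353516), 5.503125190734863)
d1 [361.9 222.5] xy [588.6 -71.9] eqdia 80.9 ((590.6497192382812, -71.26407623291016), (88.00402069091797, 69.97056579589844), 89.83484649658203)
d2 [316.3 226.1] xy [582.   13.2] eqdia 79.1 ((585.315673828125, 12.869213104248047), (69.76150512695312, 88.01103210449219), 0.23723438382148743)
d3 [277.  226.5] xy [581.5  86.8] eqdia 65.4 ((580.7151489257812, 84.17491912841797), (82.84099578857422, 52.537986755371094), 58.9134407043457)
tray ((598.529296875, 318.6082763671875), (254.103515625, 215.25363159179688), 1.1589914560317993)
```

View pics/crop.png

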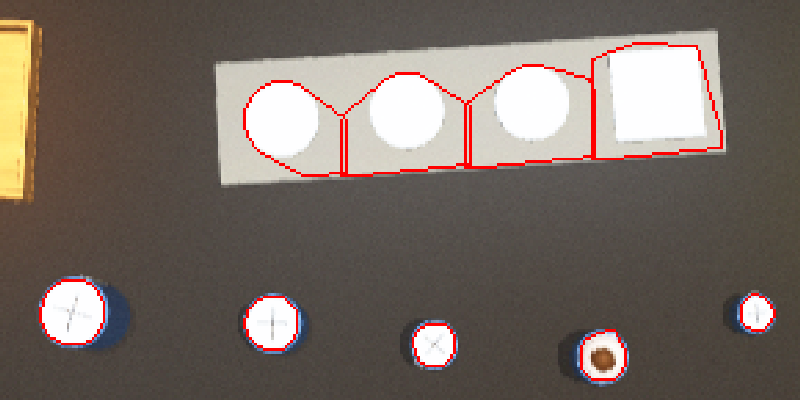

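The crop shows that the can-top contours fit well. The mark contours leaked onto the pale strip, so I'll raise the threshold and fit the whole row.

```bash
python3 - <<'E'
from h import *
m=env.camera_model("top"); img=cv2.imread("pics/top0.png")
P=[]
for k in("sq","d1","d2","d3"):
    u,v,z=GUESS[k]; c=blob(img,u,v,thr=238,r=22); M=cv2.moments(c); a,b=M["m10"]/M["m00"],M["m01"]/M["m00"]
    ar=cv2.contourArea(np.float32([ray(m,*p[0],z) for p in c])); P.append(ray(m,a,b,z)); print(k,P[-1].round(1),"area^.5",round(ar**.5,1))
P=np.array(P);print(np.linalg.norm(np.diff(P,axis=0),axis=1))
d=P[3]-P[0];d/=np.linalg.norm(d);c=P.mean(0);print("dir",np.degrees(np.arctan2(d[1],d[0])))
for s in(-127.5,-42.5,42.5,127.5):print((c+s*d).round(1))
hsv=cv2.cvtColor(img,cv2.COLOR_BGR2HSV)
tr=cv2.inRange(hsv,(8,110,120),(25,255,255)); tr[:,:90]=0;tr[:,210:]=0;tr[:170]=0;tr[265:]=0
c=max(cv2.findContours(tr,0,2)[0],key=cv2.contourArea)
print("tray",cv2.minAreaRect(np.float32([ray(m,*p[0],28) for p in c])))
u,v,_=GUESS["blown"]; g=img[v-12:v+12,u-12:u+12].astype(int); M=cv2.moments(((g[...,2]-g[...,0]>25)).astype(np.uint8))
print("crust",ray(m,u-12+M["m10"]/M["m00"],v-12+M["m01"]/M["m00"],61),M["m00"])
E
```

```text
sq [ 605.6 -157.6] area^.5 59.8
d1 [599.9 -72.6] area^.5 43.4
d2 [594.5  12.1] area^.5 43.4
d3 [588.7  97.3] area^.5 43.2
[85.17613903 84.96786775 85.34189008]
dir 93.79454178986468
[ 605.6 -157.4]
[600.  -72.6]
[594.3  12.2]
[588.7  97. ]
tray ((593.6981811523438, 322.29376220703125), (126.5156478881836, 124.49699401855469), 88.26789855957031)
crust [ 426.45507072 -112.59341049] 72.0
```

```bash
cat > d.py <<'E'
import sys
from h import *
from scipy.spatial.transform import Rotation as Ro
t=np.array([float(a) for a in sys.argv[1:4]]); s=env.state()
R=Ro.from_euler("xyz",s["ee_rot"],degrees=True); G=Ro.from_euler("xyz",[180,0,90],degrees=True)
print("at",s["ee_pos"].round(1),s["ee_rot"].round(1),"t",s["time_s"],"| to go tool", G.inv().apply(t-s["ee_pos"]).round(1),"rv",(R.inv()*G).as_rotvec(degrees=True).round(2))
E
python3 drive.py '-45 0 0 0 0 8.3;-45 0 0 0 0 8.3;-45 0 0 0 0 8.3;-45 0 0 0 0 8.3;-45 0 0 0 0 8.3;-45 0 0 0 0 8.3;-45 0 0 0 0 8.3;-45 0 0 0 0 8.4' 91 12
python3 drive.py '0 0 0 0 0 0;0 0 0 0 0 0'; python3 d.py 455.6 221.4 110
```

```text
time_s: 0.95
ee_pos: [436.8, 255.8, 184.3]
ee_rot: [180.0, 0.0, 89.7]
force: [0.8, -0.2, 0.4]
gripper_width: 91.1
gripper_force: 0.0
time_s: 1.15
ee_pos: [436.1, 257.1, 184.8]
ee_rot: [-180.0, -0.0, 90.0]
force: [-0.2, 0.8, 0.1]
gripper_width: 90.6
gripper_force: 0.0
at [436.1 257.1 184.8] [-180.   -0.   90.] t 1.15 | to go tool [-35.7  19.5  74.8] rv [-0.01 -0.04  0.01]
```

```bash

python3 drive.py '-35.7 19.5 0 0 0 0;0 0 40 0 0 0;0 0 40 0 0 0;0 0 40 0 0 0;0 0 34.8 0 0 0;0 0 0 0 0 0' - 12 ; python3 d.py 455.6 221.4 30
python3 drive.py '0 0 0 0 0 0;0 0 0 0 0 0;0 0 0 0 0 0;0 0 0 0 0 0;0 0 0 0 0 0;0 0 0 0 0 0;0 0 0 0 0 0;0 0 0 0 0 0' 30 12;python3 d.py 455.6 221.4 30
```

```text
time_s: 1.75
ee_pos: [451.7, 221.8, 25.8]
ee_rot: [-179.5, 0.2, 90.2]
force: [-1.9, 0.2, 0.1]
gripper_width: 90.6
gripper_force: 0.0
at [451.7 221.8  25.8] [-179.5    0.2   90.2] t 1.75 | to go tool [-0.4  3.9 -4.2] rv [-0.54  0.22  0.24]
time_s: 2.55
ee_pos: [455.7, 222.0, 30.4]
ee_rot: [180.0, -0.0, 90.1]
force: [-0.3, -0.6, 4.3]
gripper_width: 44.6
gripper_force: 12.0
at [455.7 222.   30.4] [180.   -0.   90.1] t 2.55 | to go tool [-0.6 -0.1  0.4] rv [ 0.03 -0.02  0.07]
```

```bash

python3 drive.py '0 0 -25 0 0 0;0 0 -45 0 0 0;-20 8 -30 0 0 0;-39 15.5 0 0 0 0;-40 15.8 0 0 0 0;-40 15.8 0 0 0 0;-40 15.8 0 0 0 0;-40 15.8 0 0 0 0'
python3 drive.py '-40 15.8 0 0 0 0;-40 15.8 0 0 0 0;-40 15.8 0 0 0 0;-30 12 0 0 0 0;-10 4 0 0 0 0;0 0 0 0 0 0;0 0 0 0 0 0;0 0 0 0 0 0';  python3 d.py 605.6 -157.4 40
```

```text
time_s: 3.35
ee_pos: [542.6, 1.3, 129.5]
ee_rot: [-180.0, -0.0, 90.1]
force: [0.2, 0.2, -0.7]
gripper_width: 44.3
gripper_force: 12.0
time_s: 4.15
ee_pos: [605.5, -155.3, 129.9]
ee_rot: [-180.0, -0.0, 90.2]
force: [-0.5, 0.1, -1.0]
gripper_width: 44.4
gripper_force: 12.0
at [ 605.5 -155.3  129.9] [-180.    -0.    90.2] t 4.15 | to go tool [-2.1  0.1 89.9] rv [-0.05 -0.05  0.16]
```

```bash

python3 drive.py '-2 0 20 0 0 0;0 0 40 0 0 0;0 0 20 0 0 0;0 0 8 0 0 0;0 0 0 0 0 0;0 0 0 0 0 0;0 0 0 0 0 0';  python3 d.py 605.6 -157.4 38;  python3 d.py 605.6 -157.4 38
```

```text
time_s: 4.85
ee_pos: [607.4, -158.9, 43.7]
ee_rot: [179.8, 0.0, 90.1]
force: [-1.2, 0.3, -0.7]
gripper_width: 44.4
gripper_force: 12.0
at [ 607.4 -158.9   43.7] [179.8   0.   90.1] t 4.85 | to go tool [ 1.5 -1.8  5.7] rv [0.18 0.04 0.1 ]
at [ 607.4 -158.9   43.7] [179.8   0.   90.1] t 4.85 | to go tool [ 1.5 -1.8  5.7] rv [0.18 0.04 0.1 ]
```

```bash

for i in 1 2 3; do python3 drive.py '0 0 0 0 0 0;0 0 0 0 0 0' >/dev/null;  python3 d.py 605.6 -157.4 38; done
```

```text
at [ 606.6 -159.    42.8] [179.9   0.   90.1] t 5.05 | to go tool [ 1.6 -1.   4.8] rv [0.09 0.02 0.07]
at [ 606.2 -158.9   42.1] [180.   -0.   90.1] t 5.25 | to go tool [ 1.5 -0.6  4.1] rv [ 0.02 -0.    0.07]
at [ 606.1 -158.8   41.9] [-180.    -0.    90.1] t 5.45 | to go tool [ 1.4 -0.5  3.9] rv [-0.   -0.01  0.08]
```

```bash

python3 drive.py '1.4 -0.5 1.5 0 0 0;0 0 1.5 0 0 0;0 0 0 0 0 0;0 0 0 0 0 0;0 0 0 0 0 0;0 0 0 0 0 0;0 0 0 0 0 0';  python3 d.py 605.6 -157.4 38
python3 drive.py '0 0 0 0 0 0;0 0 0 0 0 0;0 0 0 0 0 0' | grep -E "force|pos";  python3 d.py 605.6 -157.4 38
```

```text
time_s: 6.15
ee_pos: [605.7, -157.5, 39.0]
ee_rot: [180.0, -0.0, 90.1]
force: [0.3, 0.5, -1.5]
gripper_width: 44.3
gripper_force: 12.0
at [ 605.7 -157.5   39. ] [180.   -0.   90.1] t 6.15 | to go tool [ 0.1 -0.1  1. ] rv [ 0.01 -0.    0.07]
ee_pos: [605.6, -157.4, 38.9]
force: [0.5, 0.9, -0.8]
gripper_force: 12.0
at [ 605.6 -157.4   38.9] [180.   -0.   90.1] t 6.45 | to go tool [ 0.  -0.   0.9] rv [ 0.   -0.01  0.08]
```

```bash

python3 drive.py '0 0 0.5 0 0 0;0 0 0 0 0 0;0 0 0 0 0 0;0 0 0 0 0 0' | grep -E "force|pos"
python3 drive.py '0 0 0 0 0 0;0 0 0 0 0 0;0 0 0 0 0 0;0 0 0 0 0 0;0 0 0 0 0 0;0 0 0 0 0 0' 80 | grep -E "width|pos"
python3 drive.py '0 0 -30 0 0 0;0 0 -45 0 0 0;0 0 -45 0 0 0;40 -24 0 0 0 0;40 -24 0 0 0 0;40 -24 0 0 0 0;40 -24 0 0 0 0;40 -24 0 0 0 0'
python3 drive.py '35 -20 0 0 0 0;15 -10 0 0 0 0;0 0 0 0 0 0;0 0 0 0 0 0;0 0 0 0 0 0;0 0 0 0 0 0;0 0 0 0 0 0';  python3 d.py 449.3 97.7 22
```

```text
ee_pos: [605.7, -157.5, 38.5]
force: [0.7, -0.4, -1.6]
gripper_force: 12.0
ee_pos: [605.7, -157.5, 38.5]
gripper_width: 80.1
time_s: 8.25
ee_pos: [484.2, 43.7, 158.6]
ee_rot: [180.0, -0.0, 90.0]
force: [0.4, 1.3, -1.0]
gripper_width: 80.0
gripper_force: 0.0
time_s: 8.95
ee_pos: [455.7, 91.6, 158.3]
ee_rot: [-180.0, 0.0, 90.0]
force: [0.6, -1.2, -0.0]
gripper_width: 79.4
gripper_force: 0.0
at [455.7  91.6 158.3] [-180.    0.   90.] t 8.95 | to go tool [  6.1  -6.4 136.3] rv [-0.01  0.   -0.  ]
```

```bash
python3 - <<'E'
from h import *
img=env.grab_frame("side"); a=env.grab_frame("top")
cv2.imwrite("pics/s1.png",np.hstack([cv2.resize(img[170:400,200:480],(400,330)),cv2.resize(a[170:340,170:470],(400,330))]))
E
```

```text
(no output)
```

View pics/s1.png

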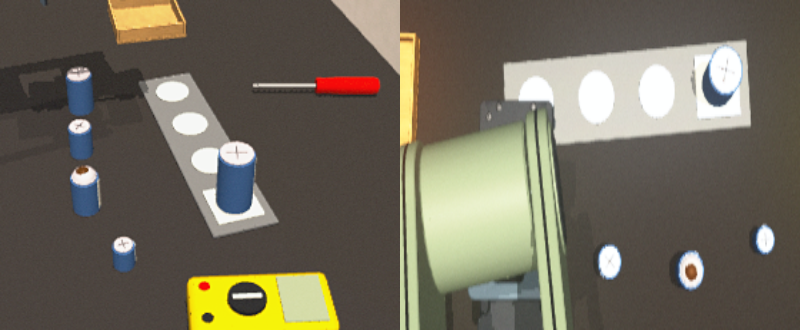

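The side crop shows can_80 standing on the square at about (236,180), and the other cans haven't moved. Next is can_62.

```bash

python3 drive.py '6 -6.3 10 0 0 0;0 0 40 0 0 0;0 0 45 0 0 0;0 0 30 0 0 0;0 0 10 0 0 0;0 0 0 0 0 0;0 0 0 0 0 0;0 0 0 0 0 0' >/dev/null; python3 drive.py '0 0 0 0 0 0;0 0 0 0 0 0;0 0 0 0 0 0' >/dev/null; python3 d.py 449.3 97.7 22
```

```text
at [449.3  98.4  24. ] [179.9  -0.   90.1] t 10.15 | to go tool [-0.7 -0.   2. ] rv [ 0.06 -0.02  0.07]
```

```bash

python3 drive.py '-0.5 0 1 0 0 0;0 0 0 0 0 0;0 0 0 0 0 0;0 0 0 0 0 0;0 0 0 0 0 0;0 0 0 0 0 0;0 0 0 0 0 0;0 0 0 0 0 0' 25 12 >/dev/null; python3 d.py 449.3 97.7 22
python3 drive.py '0 0 -25 0 0 0;0 0 -45 0 0 0;-15 13 -20 0 0 0;-28 25 0 0 0 0;-30 26 0 0 0 0;-30 26 0 0 0 0;-30 26 0 0 0 0;-25 23 0 0 0 0'
python3 drive.py '-12 11 0 0 0 0;0 0 0 0 0 0;0 0 0 0 0 0;0 0 0 0 0 0;0 0 0 0 0 0;0 0 0 0 0 0;0 0 0 0 0 0' >/dev/null;  python3 d.py 600 -72.6 30
```

```text
at [449.   97.8  22.4] [-180.    -0.    90.1] t 10.95 | to go tool [-0.1  0.3  0.4] rv [-0.   -0.    0.08]
time_s: 11.75
ee_pos: [589.1, -61.7, 112.2]
ee_rot: [-180.0, -0.0, 90.0]
force: [0.1, -0.3, -1.3]
gripper_width: 37.6
gripper_force: 12.0
at [599.  -71.4 112.7] [180.   -0.   90.1] t 12.45 | to go tool [-1.2  1.  82.7] rv [ 0.01 -0.01  0.12]
```

```bash

python3 drive.py '-1 1 15 0 0 0;0 0 35 0 0 0;0 0 20 0 0 0;0 0 9 0 0 0;0 0 0 0 0 0;0 0 0 0 0 0;0 0 0 0 0 0;0 0 0 0 0 0' >/dev/null; python3 drive.py '0 0 0 0 0 0;0 0 0 0 0 0;0 0 0 0 0 0;0 0 0 0 0 0' >/dev/null;  python3 d.py 600 -72.6 30.4
```

```text
at [600.2 -73.   33.4] [180.   -0.   90.1] t 13.65 | to go tool [ 0.4 -0.2  3. ] rv [ 0.   -0.    0.08]
```

```bash

python3 drive.py '0.4 -0.2 1.5 0 0 0;0 0 1.2 0 0 0;0 0 0 0 0 0;0 0 0 0 0 0;0 0 0 0 0 0;0 0 0 0 0 0;0 0 0 0 0 0' | grep force;  python3 d.py 600 -72.6 30.4
python3 drive.py '0 0 0 0 0 0;0 0 0 0 0 0;0 0 0 0 0 0;0 0 0 0 0 0;0 0 0 0 0 0;0 0 0 0 0 0' 75 >/dev/null
python3 drive.py '0 0 -30 0 0 0;0 0 -45 0 0 0;0 0 -45 0 0 0;15 -38 0 0 0 0;15 -40 0 0 0 0;15 -40 0 0 0 0;15 -30 0 0 0 0;6 -16 0 0 0 0' >/dev/null
python3 drive.py '0 0 0 0 0 0;0 0 0 0 0 0;0 0 0 0 0 0;0 0 0 0 0 0;0 0 0 0 0 0;0 0 0 0 0 0'>/dev/null;  python3 d.py 435.7 -5.9 14
```

```text
force: [0.5, 0.3, 0.1]
gripper_force: 12.0
at [600.1 -72.6  30.8] [180.   -0.   90.1] t 14.35 | to go tool [-0.  -0.1  0.4] rv [ 0.   -0.    0.08]
at [436.3  -7.  150.5] [-180.    -0.    90.1] t 16.35 | to go tool [  1.1  -0.6 136.5] rv [-0.02 -0.01  0.06]
```

```bash

python3 drive.py '1 -0.5 15 0 0 0;0 0 40 0 0 0;0 0 45 0 0 0;0 0 25 0 0 0;0 0 10 0 0 0;0 0 0 0 0 0;0 0 0 0 0 0;0 0 0 0 0 0' >/dev/null; python3 drive.py '0 0 0 0 0 0;0 0 0 0 0 0;0 0 0 0 0 0;0 0 0 0 0 0' >/dev/null; python3 d.py 435.7 -5.9 14
```

```text
at [435.5  -5.7  15.9] [180.   -0.   90.1] t 17.55 | to go tool [-0.2  0.2  1.9] rv [ 0.03 -0.    0.08]
```

```bash

python3 drive.py '-0.2 0 1.5 0 0 0;0 0 0 0 0 0;0 0 0 0 0 0;0 0 0 0 0 0;0 0 0 0 0 0;0 0 0 0 0 0;0 0 0 0 0 0;0 0 0 0 0 0' 20 12 | grep width; python3 d.py 435.7 -5.9 14
python3 drive.py '0 0 -25 0 0 0;0 0 -45 0 0 0;2 13 -20 0 0 0;4 33 0 0 0 0;4 38 0 0 0 0;4 38 0 0 0 0;3 25 0 0 0 0;1 11.8 0 0 0 0' >/dev/null
python3 drive.py '0 0 0 0 0 0;0 0 0 0 0 0;0 0 0 0 0 0;0 0 0 0 0 0;0 0 0 0 0 0;0 0 0 0 0 0' >/dev/null;  python3 d.py 594.3 12.2 22
```

```text
gripper_width: 26.7
at [435.4  -6.   14.2] [180.   -0.   90.1] t 18.35 | to go tool [0.1 0.3 0.2] rv [ 0.   -0.01  0.08]
at [593.9  12.1 104.5] [180.   -0.   90.1] t 19.75 | to go tool [ 0.1  0.4 82.5] rv [ 0.01 -0.    0.08]
```

```bash
python3 - <<'E'
from h import *
s=env.state();print(s["gripper_width"],s["gripper_force"])
img=env.grab_frame("side"); a=env.grab_frame("wrist");t=env.grab_frame("top")
cv2.imwrite("pics/s2.png",np.hstack([cv2.resize(img[150:400,160:480],(400,330)),cv2.resize(a,(400,330))]))
cv2.imwrite("pics/t2.png",t)
E
```

```text
26.127782358612293 11.999917924404144
```

View pics/s2.png

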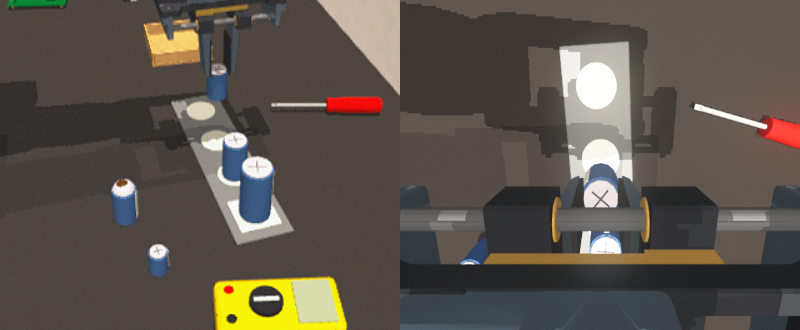

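The wrist view shows can_46 held at (600,195), but an opening of 26 mm for a 32 mm can suggests it is held off-centre. I'll measure where it sits in the gripper.

```bash
python3 - <<'E'
from h import *
s=env.state();print(s["gripper_width"],s["ee_pos"].round(1))
m=env.camera_model("wrist");a=env.grab_frame("wrist");print(m["T"].round(2).tolist(),m["fx"])
cv2.imwrite("pics/w3.png",cv2.resize(a[220:420,220:420],(600,600)))
E
```

```text
26.379786337583806 [594.1  12.2 104.4]
[[1.0, -0.0, -0.0, 593.77], [0.0, 0.97, 0.24, 80.13], [-0.0, -0.24, 0.97, 305.93], [0.0, 0.0, 0.0, 1.0]] 365.9267849780515
```

View pics/w3.png

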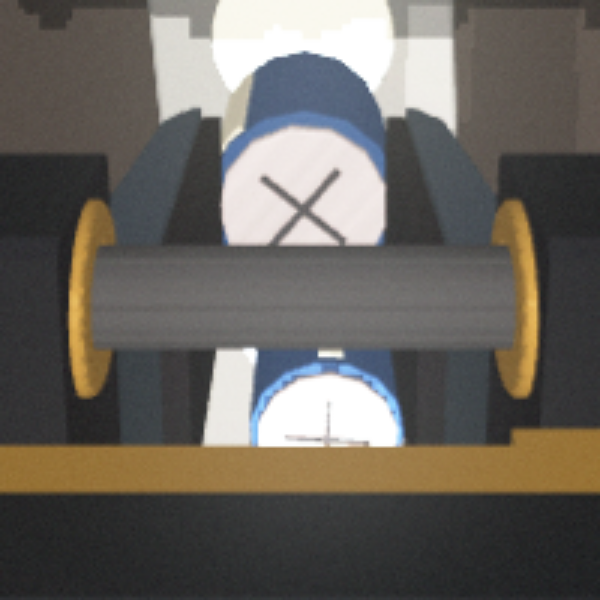

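```bash
python3 - <<'E'
from h import *
m=env.camera_model("wrist"); print(env.state()["ee_pos"])
for z in(122,132,136,142): print(z,ray(m,321.3,289.3,z))
print("c62 top",ray(m,220+329/3,220+438/3,70), "c62 via z=70")
# top view: held can & placed cans
t=cv2.imread("pics/t2.png");mt=env.camera_model("top")
for n,(x,y,z) in dict(c80=(605.6,-157.4,88),c62=(600,-72.6,70)).items():
    p=np.linalg.inv(mt["T"])@[x,y,z,1]; u=int(mt["cx"]-mt["fx"]*p[0]/p[2]); v=int(mt["cy"]+mt["fy"]*p[1]/p[2])
    hsv=t[v-30:v+30,u-30:u+30]; cv2.imwrite(f"pics/{n}t.png",cv2.resize(hsv,(400,400)))
cv2.imwrite("pics/t2c.png",np.hstack([cv2.imread("pics/c80t.png"),cv2.imread("pics/c62t.png")]))
E
```

```text
[594.18182328  12.22120432 104.31235963]
122 [594.15400626   7.43451212]
132 [594.1353593   11.38864041]
136 [594.12790051  12.97029173]
142 [594.11671233  15.3427687 ]
c62 top [600.41838499 -72.47480862] c62 via z=70
```

View pics/t2c.png

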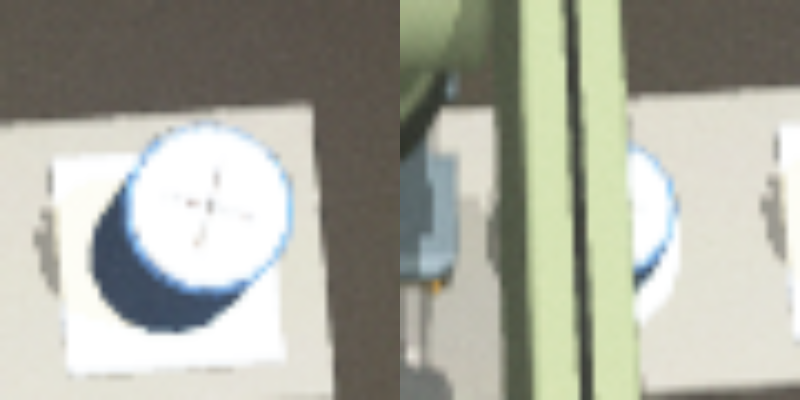

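The held can is actually centred on the TCP (594.1, 13.0), so the pads are just soft on the light can. I'll ease the grip and place it.

```bash

python3 drive.py '0 0.3 15 0 0 0;0 0 35 0 0 0;0 0 20 0 0 0;0 0 9 0 0 0;0 0 0 0 0 0;0 0 0 0 0 0;0 0 0 0 0 0;0 0 0 0 0 0' - 6 |grep width; python3 drive.py '0 0 0 0 0 0;0 0 0 0 0 0;0 0 0 0 0 0;0 0 0 0 0 0' >/dev/null;  python3 d.py 594.3 12.2 22.3
```

```text
gripper_width: 27.4
at [594.5  12.2  25.3] [180.   -0.   90.1] t 21.15 | to go tool [-0.  -0.2  3. ] rv [ 0.01 -0.    0.08]
```

```bash

python3 drive.py '0.1 -0.2 1.5 0 0 0;0 0 1.2 0 0 0;0 0 0 0 0 0;0 0 0 0 0 0;0 0 0 0 0 0;0 0 0 0 0 0;0 0 0 0 0 0' - 3| grep -E "width|force";  python3 d.py 594.3 12.2 22.3
python3 drive.py '0 0 0 0 0 0;0 0 0 0 0 0;0 0 0 0 0 0;0 0 0 0 0 0' 35| grep -E "width|force"
python3 drive.py '0 0 0 0 0 0;0 0 0 0 0 0;0 0 0 0 0 0;0 0 0 0 0 0;0 0 0 0 0 0' 60| grep -E "width|force"
python3 drive.py '0 0 -30 0 0 0;0 0 -45 0 0 0;-20 -10 -45 0 0 0;-40 -24 0 0 0 0;-40 -24 0 0 0 0;-40 -24 0 0 0 0;-40 -24 0 0 0 0;-30 -18 0 0 0 0' >/dev/null
python3 drive.py '-14 -10 0 0 0 0;-4 -4 0 0 0 0;0 0 0 0 0 0;0 0 0 0 0 0;0 0 0 0 0 0;0 0 0 0 0 0;0 0 0 0 0 0;0 0 0 0 0 0'>/dev/null;  python3 d.py 456.6 -216.4 6
python3 - <<'E'
from h import *
img=env.grab_frame("side"); t=env.grab_frame("top")
cv2.imwrite("pics/s4.png",np.hstack([cv2.resize(img[150:400,160:480],(400,330)),cv2.resize(t[170:340,170:470],(400,330))]));cv2.imwrite("pics/t4.png",t)
E
```

```text
force: [0.6, 0.4, -0.2]
gripper_width: 27.6
gripper_force: 3.0
at [594.3  12.4  22.6] [180.   -0.   90.1] t 21.85 | to go tool [-0.2 -0.   0.3] rv [ 0.   -0.    0.08]
force: [-0.7, -0.1, 0.2]
gripper_width: 35.1
gripper_force: 0.0
force: [0.4, -0.2, 0.3]
gripper_width: 60.1
gripper_force: 0.0
at [ 456.9 -215.4  142.2] [-180.    -0.    90.1] t 24.35 | to go tool [ -1.   -0.3 136.2] rv [-0.   -0.01  0.12]
```

View pics/s4.png

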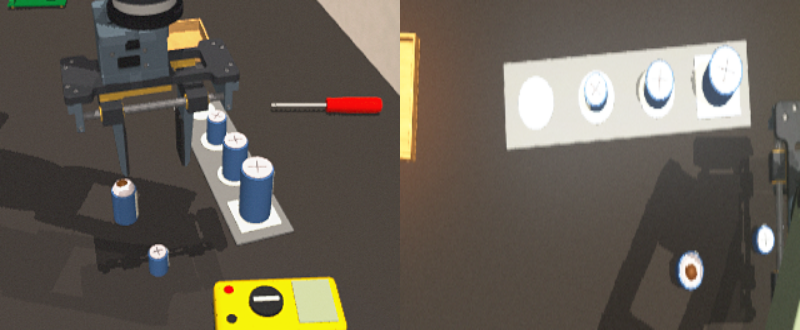

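Three cans now stand on their marks: tops in the top crop at (597,88), (658,80) and (725,72). Measure them, then pick can_32.

```bash
cat > chk.py <<'E'
from h import *
import sys
m=env.camera_model("top"); t=cv2.imread(sys.argv[1]); Ti=np.linalg.inv(m["T"])
for n,(x,y,z,D) in dict(c80=(605.6,-157.4,88,45),c62=(600,-72.6,70,38),c46=(594.3,12.2,54,32),c32=(588.7,97,40,26)).items():
    p=Ti@[x,y,z,1]; u=m["cx"]-m["fx"]*p[0]/p[2]; v=m["cy"]+m["fy"]*p[1]/p[2]
    r=int(D/2*m["fx"]/-p[2])+4; u0,v0=int(round(u)),int(round(v)); S=8
    g=cv2.resize(t[v0-r:v0+r,u0-r:u0+r],None,fx=S,fy=S,interpolation=cv2.INTER_CUBIC).astype(int)
    b=((g[...,0]-g[...,2]>25)).astype(np.uint8)   # blue rim and wall
    rad=D/2*m["fx"]/-p[2]*S; acc=[]
    # rim: radial edge of strongest blueness, on the side away from the visible wall
    B=cv2.GaussianBlur((g[...,0]-g[...,2]).astype(np.float32),(0,0),4); W=cv2.GaussianBlur(g[...,2].astype(np.float32),(0,0),4)
    # inner bright top: threshold on red, connected at centre, bounded by blue rim
    M=((W>150)&(B<18)).astype(np.uint8); _,L,st,ce=cv2.connectedComponentsWithStats(M,connectivity=4)
    c=int(S*r); l=L[c-10:c+10,c-10:c+10].max(); a,bb=ce[l]; 
    uu=u0-r+(a+.5)/S-.5; vv=v0-r+(bb+.5)/S-.5
    print(n,"off",(ray(m,uu,vv,z)-[x,y]).round(1),"bbox mm",(st[l][2:4]/S*-p[2]/m["fx"]).round(1))
E
python3 chk.py pics/t4.png
python3 drive.py '-1 -0.3 15 0 0 0;0 0 40 0 0 0;0 0 40 0 0 0;0 0 25 0 0 0;0 0 9 0 0 0;0 0 0 0 0 0;0 0 0 0 0 0;0 0 0 0 0 0' >/dev/null; python3 drive.py '0 0 0 0 0 0;0 0 0 0 0 0;0 0 0 0 0 0;0 0 0 0 0 0' >/dev/null; python3 d.py 456.6 -216.4 6
```

```text
c80 off [ 3.1 -3.3] bbox mm [55.7 54.8]
c62 off [3.6 0.9] bbox mm [49.5 49.5]
c46 off [2.4 0.5] bbox mm [43.1 43.1]
c32 off [1.  1.1] bbox mm [40.1 40.1]
at [ 456.4 -216.8   13.5] [180.    0.   90.1] t 25.65 | to go tool [0.4 0.2 7.5] rv [0.02 0.   0.08]
```

```bash

python3 drive.py '0.4 0.2 4 0 0 0;0 0 3 0 0 0;0 0 0 0 0 0;0 0 0 0 0 0;0 0 0 0 0 0' >/dev/null; python3 drive.py '0 0 0 0 0 0;0 0 0 0 0 0;0 0 0 0 0 0;0 0 0 0 0 0;0 0 0 0 0 0;0 0 0 0 0 0;0 0 0 0 0 0;0 0 0 0 0 0' 20 6 |grep -E "width|force"; python3 d.py 456.6 -216.4 6
python3 drive.py '0 0 -20 0 0 0;0 0 -40 0 0 0;0 0 -45 0 0 0;0 0 -25 0 0 0;0 0 0 0 0 0;0 0 0 0 0 0;0 0 0 0 0 0' |grep -E "width|force"; python3 d.py 588.7 97 14
```

```text
force: [-0.3, -0.0, -0.0]
gripper_width: 20.0
gripper_force: 0.0
at [ 456.5 -216.3    6.3] [-180.    -0.    90.1] t 26.95 | to go tool [-0.1  0.1  0.3] rv [-0.   -0.01  0.08]
force: [0.2, 0.2, 0.0]
gripper_width: 20.2
gripper_force: 0.0
at [ 455.5 -215.8  134.8] [-1.798e+02 -1.000e-01  9.010e+01] t 27.65 | to go tool [312.8 133.2 120.8] rv [-0.16 -0.08  0.08]
```

```bash
python3 - <<'E'
from h import *
img=env.grab_frame("side"); w=env.grab_frame("wrist")
cv2.imwrite("pics/s5.png",np.hstack([cv2.resize(img[200:440,140:460],(400,300)),cv2.resize(w,(400,300))]))
E
```

```text
(no output)
```

View pics/s5.png

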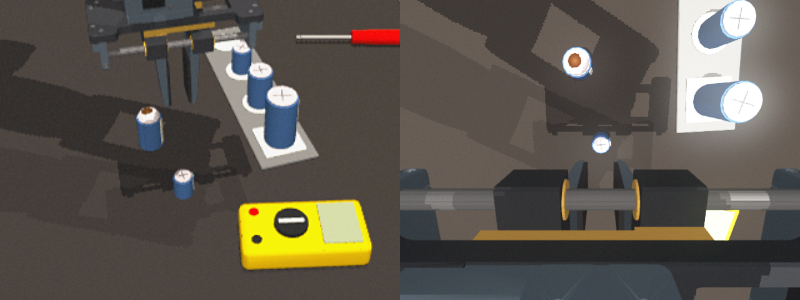

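can_32 is still standing, at wrist pixel (320,232). Measure it again from two views.

```bash
python3 - <<'E'
from h import *
print(env.state()["ee_pos"])
m=env.camera_model("wrist"); w=env.grab_frame("wrist"); 
c=blob(w,320,232,r=20,thr=170); M=cv2.moments(c);u,v=M["m10"]/M["m00"],M["m01"]/M["m00"];print(u,v,cv2.boundingRect(c))
for z in (0,32,46): print(z,ray(m,u,v,z))
ms=env.camera_model("side"); s=env.grab_frame("side"); u,v=140+183*.8,200+175*.8
print("side",ray(ms,u,v,32),ray(ms,u,v,46))
# c46 placed, from first-frame side view estimates
s0=cv2.imread("pics/side0.png")
for n,(u,v,z) in dict(c80=(250,185,80),c62=(255,220,62),c46=(256,258,46),c32=(286,340,32)).items(): print(n,ray(ms,u,v,z).round(1))
E
```

```text
[ 455.60723749 -215.89161674  134.72862335]
322.0311152187307 231.1691312384473 (308, 219, 30, 26)
0 [ 456.06295011 -222.42013231]
32 [ 456.04343062 -215.36551912]
46 [ 456.03489085 -212.27912584]
side [ 456.42744304 -215.60147133] [ 454.5714028  -228.79042852]
c80 [456.6 219.8]
c62 [450.6 101.9]
c46 [436.8  -6.5]
c32 [ 455.8 -215.4]
```

```bash

python3 drive.py '0.5 0.5 20 0 0 0;0 0 40 0 0 0;0 0 40 0 0 0;0 0 20 0 0 0;0 0 5 0 0 0;0 0 0 0 0 0;0 0 0 0 0 0;0 0 0 0 0 0' 60 >/dev/null; python3 drive.py '0 0 0 0 0 0;0 0 0 0 0 0;0 0 0 0 0 0;0 0 0 0 0 0' >/dev/null; python3 d.py 456.3 -215.6 5
```

```text
at [ 457.1 -215.9   11.5] [180.    0.   90.1] t 29.05 | to go tool [ 0.3 -0.8  6.5] rv [0.02 0.   0.08]
```

```bash

python3 drive.py '0.3 -0.8 4 0 0 0;0 0 2.5 0 0 0;0 0 0 0 0 0;0 0 0 0 0 0;0 0 0 0 0 0' >/dev/null; for i in 1 2; do python3 drive.py '0 0 0 0 0 0;0 0 0 0 0 0;0 0 0 0 0 0;0 0 0 0 0 0;0 0 0 0 0 0;0 0 0 0 0 0' 8 6 |grep -E "width|force"; done; python3 d.py 456.3 -215.6 5
python3 - <<'E'
from h import *
img=env.grab_frame("side"); w=env.grab_frame("wrist")
cv2.imwrite("pics/s6.png",np.hstack([cv2.resize(img[230:380,200:400],(400,300),interpolation=2),cv2.resize(w[230:380,220:420],(400,300),interpolation=2)]))
E
```

```text
force: [0.6, 1.0, 0.7]
gripper_width: 15.0
gripper_force: 0.0
force: [-0.3, 0.0, -0.2]
gripper_width: 8.2
gripper_force: 0.0
at [ 456.3 -215.6    4.8] [180.   -0.   90.1] t 30.75 | to go tool [-0.   0.  -0.2] rv [ 0.   -0.    0.08]
```

View pics/s6.png

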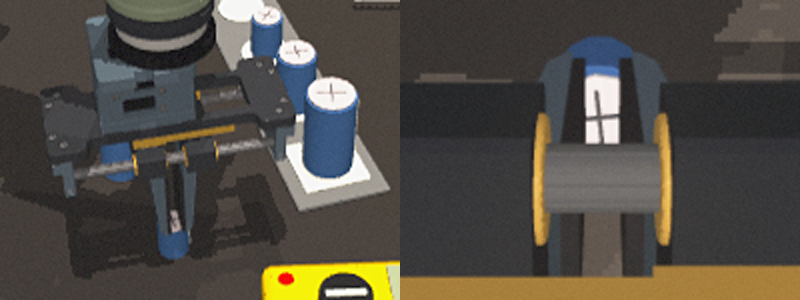

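```bash
python3 - <<'E'
from h import *
m=env.camera_model("side");Ti=np.linalg.inv(m["T"])
for P in [(456,-215.5,32),(456,-228,32),(456,-228,0),(456,-231,5),(456,-231,15),(456,-231,25),(456,-231,35),(456,-215,5),(456,-215,30)]:
    p=Ti@[*P,1]; u=m["cx"]-m["fx"]*p[0]/p[2]; v=m["cy"]+m["fy"]*p[1]/p[2]; print(P,"crop",round((u-200)*2),round((v-230)*2))
E
```

```text
(456, -215.5, 32) crop 172 220
(456, -228, 32) crop 175 231
(456, -228, 0) crop 177 259
(456, -231, 5) crop 177 257
(456, -231, 15) crop 177 249
(456, -231, 25) crop 176 240
(456, -231, 35) crop 176 231
(456, -215, 5) crop 174 243
(456, -215, 30) crop 172 221
```

The fingertips seem to end at about the can top (z≈32), well above the nominal TCP of z≈5, so the fingers passed over the can. That also explains the marginal grip on can_46. I'll open and feel downwards in small steps.

```bash

python3 drive.py '0 0 0 0 0 0;0 0 0 0 0 0;0 0 0 0 0 0;0 0 0 0 0 0;0 0 0 0 0 0;0 0 0 0 0 0' 60 |grep -E "width|force"
for i in 1 2; do python3 drive.py '0 0 1 0 0 0;0 0 1 0 0 0;0 0 0 0 0 0;0 0 0 0 0 0' |grep -E "pos|^force"; done
python3 - <<'E'
from h import *
img=env.grab_frame("side"); w=env.grab_frame("wrist")
cv2.imwrite("pics/s7.png",np.hstack([cv2.resize(img[230:380,200:400],(400,300),interpolation=2),cv2.resize(w[180:380,187:453],(400,300),interpolation=2)]))
E
```

```text
force: [-0.3, 0.6, -0.4]
gripper_width: 53.2
gripper_force: 0.0
ee_pos: [456.2, -215.5, 2.7]
force: [-0.2, -1.0, 0.3]
ee_pos: [456.2, -215.5, 0.8]
force: [-0.5, 0.7, 0.3]
```

View pics/s7.png

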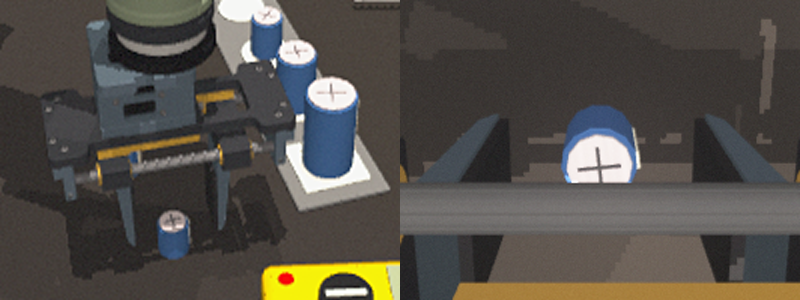

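```bash

python3 drive.py '0 0 1 0 0 0;0 0 0 0 0 0;0 0 0 0 0 0;0 0 0 0 0 0' |grep -E "pos|^force"
for i in 1 2; do python3 drive.py '0 0 0 0 0 0;0 0 0 0 0 0;0 0 0 0 0 0;0 0 0 0 0 0;0 0 0 0 0 0' 16 6 |grep -E "width|force"; done
python3 - <<'E'
from h import *
img=env.grab_frame("side"); w=env.grab_frame("wrist")
cv2.imwrite("pics/s8.png",np.hstack([cv2.resize(img[280:380,220:353],(400,300),interpolation=2),cv2.resize(w[230:380,220:420],(400,300),interpolation=2)]))
E
```

```text
ee_pos: [456.3, -215.6, -0.2]
force: [-0.5, -0.6, 1.5]
force: [-2.1, -0.0, 4.6]
gripper_width: 23.2
gripper_force: 6.9
force: [-0.5, 0.4, 3.5]
gripper_width: 22.9
gripper_force: 6.5
```

View pics/s8.png

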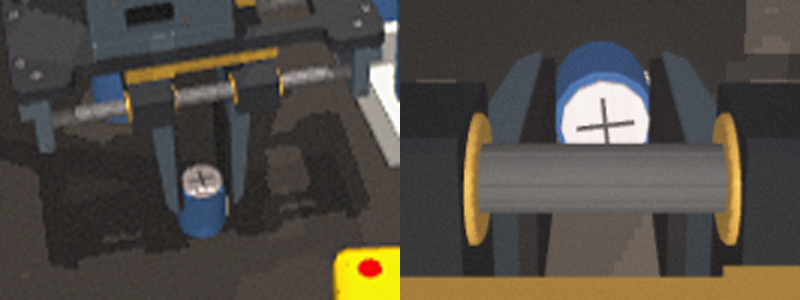

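can_32 is now stopping the pads (22.9 mm, 6.5 N), so contact only occurs when the tips are right at the bench. Lift gently and check by the numbers.

```bash

python3 drive.py '0 0 -3 0 0 0;0 0 -6 0 0 0;0 0 -10 0 0 0;0 0 -10 0 0 0;0 0 0 0 0 0;0 0 0 0 0 0;0 0 0 0 0 0' |grep -E "width|force|pos"
python3 - <<'E'
from h import *
s=env.state(); m=env.camera_model("wrist"); w=env.grab_frame("wrist")
w=w[230:305,280:360].astype(int); M=((w.min(2)>130)).astype(np.uint8)
c=max(cv2.findContours(M,0,1)[0],key=cv2.contourArea); print(cv2.boundingRect(c), s["ee_pos"].round(1),s["gripper_width"])
E
```

```text
ee_pos: [456.1, -215.4, 28.7]
force: [0.7, -0.1, -0.8]
gripper_width: 21.1
gripper_force: 6.0
(20, 40, 43, 32) [ 456.1 -215.4   28.7] 21.125579076476274
```

```bash

python3 drive.py '0 0 -15 0 0 0;0 0 -25 0 0 0;0 0 -30 0 0 0;10 4 -20 0 0 0;25 11 0 0 0 0;34 14 0 0 0 0;34 14 0 0 0 0;34 14 0 0 0 0' |grep -E "width|force"
python3 drive.py '34 14 0 0 0 0;34 14 0 0 0 0;34 14 0 0 0 0;34 15 0 0 0 0;25 12 0 0 0 0;14 6 0 0 0 0;0 0 0 0 0 0;0 0 0 0 0 0' |grep -E "width|force"
python3 drive.py '0 0 0 0 0 0;0 0 0 0 0 0;0 0 0 0 0 0;0 0 0 0 0 0' |grep width;  python3 d.py 588.7 97 8
```

```text
force: [0.5, -0.2, -0.2]
gripper_width: 21.4
gripper_force: 6.0
force: [0.5, 0.6, 0.3]
gripper_width: 21.3
gripper_force: 6.0
gripper_width: 20.8
at [587.8  96.  119. ] [180.  -0.  90.] t 36.6 | to go tool [  1.    0.9 111. ] rv [ 0.01 -0.    0.03]
```

```bash

python3 drive.py '1 0.9 15 0 0 0;0 0 30 0 0 0;0 0 30 0 0 0;0 0 20 0 0 0;0 0 10 0 0 0;0 0 0 0 0 0;0 0 0 0 0 0;0 0 0 0 0 0' >/dev/null; python3 drive.py '0 0 0 0 0 0;0 0 0 0 0 0;0 0 0 0 0 0;0 0 0 0 0 0' |grep -E "width|force";  python3 d.py 588.7 97 8.3
```

```text
force: [-1.1, 0.1, -0.1]
gripper_width: 21.1
gripper_force: 6.0
at [588.8  97.7  14. ] [180.   -0.   90.1] t 37.8 | to go tool [-0.7 -0.1  5.7] rv [ 0.02 -0.01  0.08]
```

```bash

python3 drive.py '-0.7 0 2 0 0 0;0 0 2 0 0 0;0 0 1 0 0 0;0 0 0 0 0 0;0 0 0 0 0 0;0 0 0 0 0 0;0 0 0 0 0 0;0 0 0 0 0 0' - 3| grep -E "width|force";  python3 d.py 588.7 97 8.3
python3 - <<'E'
from h import *
s=env.state(); m=env.camera_model("wrist"); w=env.grab_frame("wrist"); cv2.imwrite("pics/w9.png",w)
w=w[230:305,280:360].astype(int); M=((w.min(2)>130)).astype(np.uint8)
for c in cv2.findContours(M,0,1)[0]:
  if cv2.contourArea(c)>60: print(cv2.boundingRect(c))
E
```

```text
force: [-0.4, 0.5, -0.5]
gripper_width: 21.2
gripper_force: 3.0
at [588.8  96.9   8.9] [180.   -0.   90.1] t 38.6 | to go tool [ 0.1 -0.1  0.6] rv [ 0.01 -0.01  0.08]
(19, 39, 44, 33)
(0, 0, 80, 39)
```

```bash

python3 drive.py '0 0 0.4 0 0 0;0 0 0 0 0 0;0 0 0 0 0 0' >/dev/null
python3 drive.py '0 0 0 0 0 0;0 0 0 0 0 0;0 0 0 0 0 0;0 0 0 0 0 0' 32 >/dev/null
python3 drive.py '0 0 0 0 0 0;0 0 0 0 0 0;0 0 0 0 0 0;0 0 0 0 0 0;0 0 0 0 0 0' 60|grep width
python3 drive.py '0 0 -30 0 0 0;0 0 -45 0 0 0;0 0 -45 0 0 0;-30 -23 -10 0 0 0;-39 -30 0 0 0 0;-39 -30 0 0 0 0;-39 -30 0 0 0 0;-35 -28 0 0 0 0' 75 >/dev/null
python3 drive.py '-20 -15 0 0 0 0;-8 -6 0 0 0 0;0 0 0 0 0 0;0 0 0 0 0 0;0 0 0 0 0 0;0 0 0 0 0 0;0 0 0 0 0 0;0 0 0 0 0 0'>/dev/null;  python3 d.py 426.5 -112.6 10
python3 - <<'E'
from h import *
t=env.grab_frame("top");s=env.grab_frame("side");cv2.imwrite("pics/t9.png",t)
cv2.imwrite("pics/v9.png",np.hstack([cv2.resize(s[180:380,250:450],(400,400)),cv2.resize(t[180:260,240:440],None,fx=2,fy=5)]))
E
```

```text
gripper_width: 60.3
at [ 427.3 -112.9  138.3] [-180.    -0.    90.1] t 41.45 | to go tool [  0.3  -0.8 128.3] rv [-0.01 -0.01  0.12]
```

View pics/v9.png

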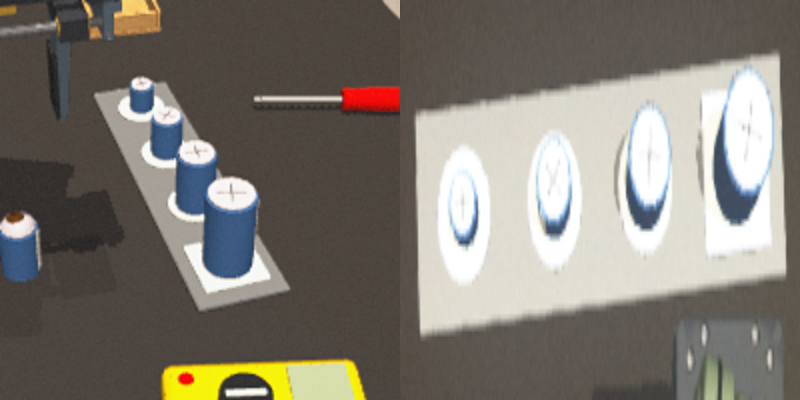

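All four sound cans stand upright in order. The crosses in the stretched top crop are at (463,203), (554,180), (649,157) and (748,131). Check the offsets and pick up the blown can.

```bash
python3 - <<'E'
from h import *
m=env.camera_model("top")
for n,x,y,z,t in(("c32",463,203,40,(588.7,97)),("c46",554,180,54,(594.3,12.2)),("c62",649,157,70,(600,-72.6)),("c80",748,131,88,(605.6,-157.4))):
    print(n,(ray(m,240+(x-400)/2-.25,180+y/5-.4,z)-t).round(1))
E
python3 drive.py '0.3 -0.8 15 0 0 0;0 0 40 0 0 0;0 0 40 0 0 0;0 0 20 0 0 0;0 0 8 0 0 0;0 0 0 0 0 0;0 0 0 0 0 0;0 0 0 0 0 0' >/dev/null; python3 drive.py '0 0 2 0 0 0;0 0 2 0 0 0;0 0 0 0 0 0;0 0 0 0 0 0;0 0 0 0 0 0' >/dev/null; python3 d.py 426.5 -112.6 10
python3 drive.py '0 0 0 0 0 0;0 0 0 0 0 0;0 0 0 0 0 0;0 0 0 0 0 0;0 0 0 0 0 0;0 0 0 0 0 0;0 0 0 0 0 0;0 0 0 0 0 0' 25 12 |grep -E "width|force"
```

```text
c32 [-0.3 -2.1]
c46 [ 0.1 -0.4]
c62 [-0.2  0.2]
c80 [-0.   0.1]
at [ 426.3 -113.    11.4] [180.   -0.   90.1] t 42.85 | to go tool [0.4 0.2 1.4] rv [ 0.01 -0.    0.08]
force: [0.4, 0.0, -0.6]
gripper_width: 34.5
gripper_force: 12.0
```

```bash

python3 drive.py '0 0 -25 0 0 0;0 0 -45 0 0 0;10 4 -40 0 0 0;30 11 -10 0 0 0;40 15 0 0 0 0;40 15 0 0 0 0;40 15 0 0 0 0;40 16 0 0 0 0' |grep -E "width|pos"
python3 drive.py '40 16 0 0 0 0;40 16 0 0 0 0;40 16 0 0 0 0;40 16 0 0 0 0;35 14 0 0 0 0;25 9 0 0 0 0;15 5 0 0 0 0;0 0 0 0 0 0' |grep -E "width|pos"
python3 drive.py '0 0 0 0 0 0;0 0 0 0 0 0;0 0 0 0 0 0;0 0 0 0 0 0;0 0 0 0 0 0' |grep -E "width"; python3 d.py 594 322 16
```

```text
ee_pos: [502.0, 88.7, 131.4]
gripper_width: 34.3
ee_pos: [593.7, 324.1, 130.4]
gripper_width: 34.5
gripper_width: 34.3
at [593.7 321.7 131.7] [180.  -0.  90.] t 45.75 | to go tool [  0.3   0.3 115.7] rv [ 0.02 -0.01  0.04]
```

```bash
python3 - <<'E'
from h import *
m=env.camera_model("top"); t=cv2.imread("pics/t9.png")
# c32: extent of the bluish can (rim + wall) across the row -> column centre; disc extent alike
g=t.astype(int)[205:238,255:290]; blue=((g[...,0]-g[...,2])>20); ys,xs=np.nonzero(blue)
print("blue cols",xs.min()+255,xs.max()+255,"rows",ys.min()+205,ys.max()+205)
for v in (xs.min()+255,xs.max()+256): print(ray(m,v-.5,221,36))
E
```

```text
blue cols 264 279 rows 214 228
[587.58418499 109.37910044]
[587.51293043  80.1159604 ]
```

```bash

python3 drive.py '0.3 0.3 15 0 0 0;0 0 35 0 0 0;0 0 30 0 0 0;0 0 20 0 0 0;0 0 8 0 0 0;0 0 0 0 0 0;0 0 0 0 0 0;0 0 0 0 0 0' >/dev/null; python3 drive.py '0 0 2 0 0 0;0 0 2 0 0 0;0 0 0 0 0 0;0 0 0 0 0 0;0 0 0 0 0 0'|grep -E "^force|width"; python3 d.py 594 322 16
```

```text
force: [-0.3, -1.2, -0.1]
gripper_width: 34.4
at [594.  322.5  19.5] [180.   -0.   90.1] t 47.05 | to go tool [-0.5  0.   3.5] rv [ 0.   -0.01  0.08]
```

```bash

python3 drive.py '0 0 1.5 0 0 0;0 0 1.5 0 0 0;0 0 0 0 0 0;0 0 0 0 0 0;0 0 0 0 0 0;0 0 0 0 0 0' |grep -E "^force|pos"
python3 drive.py '0 0 0 0 0 0;0 0 0 0 0 0;0 0 0 0 0 0;0 0 0 0 0 0;0 0 0 0 0 0;0 0 0 0 0 0' 58|grep -E "width"
python3 drive.py '0 0 -25 0 0 0;0 0 -45 0 0 0;0 0 -45 0 0 0;10 -40 0 0 0 0;10 -45 0 0 0 0;0 -45 0 0 0 0;0 -45 0 0 0 0;0 -20 0 0 0 0' |grep pos
python3 drive.py '0 0 0 0 0 0;0 0 0 0 0 0;0 0 0 0 0 0;0 0 0 0 0 0;0 0 0 0 0 0'|grep -E "^force|pos"
python3 - <<'E'
from h import *
t=env.grab_frame("top");s=env.grab_frame("side");cv2.imwrite("pics/t10.png",t)
cv2.imwrite("pics/v10.png",np.hstack([cv2.resize(s[140:360,200:420],(400,400)),cv2.resize(t[170:330,90:450],(400,400))]))
E
```

```text
ee_pos: [594.0, 322.5, 16.5]
force: [-0.1, 0.2, -0.3]
gripper_width: 57.9
ee_pos: [395.0, 341.5, 131.5]
ee_pos: [399.8, 342.2, 131.2]
force: [0.2, -0.9, 0.5]
```

View pics/v10.png

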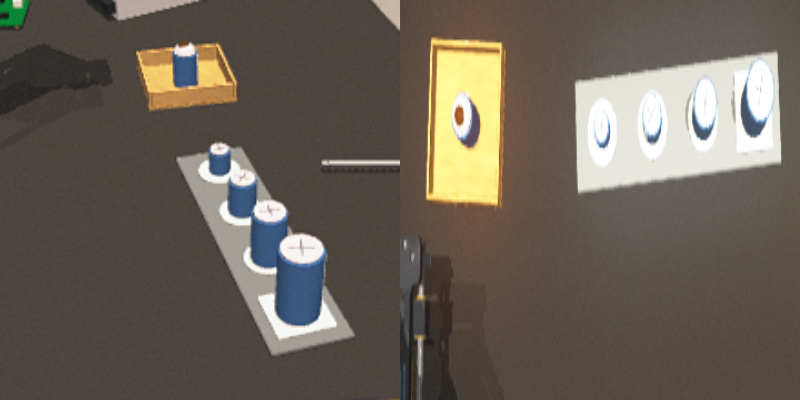

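The blown can stands in the tray (left panel 185,65). The four sound cans stand in order on their marks, and the robot is clear of everything.

```bash
python3 -c "
from workcell import env
print(env.job_done())"
```

```text
the job is handed in; nothing more can be done
None
```

I handed the job in at about 50 s of the 106 s allowed: the four sound capacitors stand upright on their marks from largest (square) to smallest, with the smallest about 2 mm off centre and the others within about 0.5 mm, and the blown one stands in the scrap tray.

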